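Crank the reading carriage to the index and record it

TASK

Crank the handwheel of the reading stage until the carriage's pointer stands tip to tip (within 2 mm) with the pointed index clip on the scale, and let go of the crank. Only then slide the dust cover on the control box aside, press the record button fully down, and slide the cover fully home again, leaving the carriage at the index; do not press the button before the carriage is there, and do not push about the glass beaker or the glass rod on the bench.

Things in the scene. Friction and masses are not known exactly. Their poses are not given: they have to be found in the camera images.
- stage: Reading stage fixed to the bench: white bed 120 x 250 mm, 42 high, scale along its far side; grey gearbox (80 wide, 115 high) with a sloping handwheel on the robot's side. Origin on the bench, mid-width, 10 mm inside the bed's near edge; x = across the bed, away from the handwheel; y = along the carriage's travel; z up. Bed spans x -10 to 110 mm, gearbox x -100 to -8.
- wheel_hub (a point): Point on the handwheel's axis, level with the top of the rim. The axis leans 30 degrees from vertical to the robot's side: it points along (-0.5, 0, 0.866) in the stage's axes. Aluminium three-spoke wheel, 116 mm across. The handle's circle lies square to this axis. Clockwise, seen looking down onto the wheel, moves the carriage to the stage's -y, anticlockwise to +y.
- crank_grip (a point): Centre of the gripping length of the steel crank handle standing on the wheel: cylinder 24 mm across, 48 long, parallel to the wheel's axis and 46 mm from it. It spins freely on its own pin, so the gripper need not turn while taking it round. This point is 26 mm above the handle's foot, 22 mm below its free end, and 26 mm above wheel_hub along the axis.
- carriage (a joint): Carriage position in m: 0 = middle of the bed, growing to the stage's -y (range +-0.062). One wheel turn moves it 24 mm. The drive is worn: the wheel turns freely through up to 1.2 rad of play (starting anywhere in it, and again at each reversal) before the carriage follows. Drag at the handle is about 5 N when driving; the carriage stays where it is left.
- pointer (a point): Tip of the flat steel pointed tongue on the far (+x) side of the carriage, just over the scale. The carriage is a steel block 60 mm wide along y with a small lens on a post, its top about 180 mm above the bench, sliding along y on two rods.
- index_mark (a point): Tip of the pointed steel index clip on the far edge of the scale, pointing back at the carriage's tongue; its axes are parallel to the stage's. Tip to tip means equal y along the stage. It stands 22 to 40 mm to one side of the bed's middle. On the other side is a blunt clip with a round top: a parking stop, not the index. Neither clip hinders the carriage.
- box: White control box, 200 (x) x 220 (y) x 88 mm high, fixed to the bench, blue front towards the robot, small meter on top. Origin under its centre on the bench; y = the way its cover slides open, z up. Two aluminium rails 26 mm high stand on its top along y, 80 mm apart inside, either side of the button.
- cover_grip (a point): Centre line of the dust cover's grip, a black upright rib 50 mm long (box x), 14 mm thick (box y), rising 34 mm above the plate; this point is 13 mm below its top, 21 mm above the plate's top face. The steel plate, 96 (x) x 68 (y) x 5 mm, rides on the rails and slides with about 2 N friction.
- cover (a joint): How far the dust cover is slid along the box's +y, in m: 0 = fully home over the button, 0.085 = fully aside. The button is free of it from 0.05 on.
- button_top (a point): Centre of the top face of the round grey record button, 32 mm across, 22 mm above the box's top, beneath the cover when that is home. It goes down 6 mm on a spring, 1.5 N at first, 5 N fully down, and springs back.
- button (a joint): Travel of the record button in m: 0 = up, 0.006 = fully down.
- beaker_mid (a point): Middle of a small empty glass beaker, 64 mm across and 75 mm high, standing loose on the bench between the two machines, near the robot.
- rod: Loose solid glass rod, 18 mm thick and 150 mm long, lying on the bench between the two machines.

How it is judged:
By the outcome, as a careful person would: the job done as asked, in the order asked, and still so for the second after the job is handed in, with the robot touching nothing.
It also fails if it takes over 72 s, if anything falls off the work surface, if the arm or the gripper's body presses on something with over 40 N, if the wrist force passes 120 N, or if a joint passes its speed limit or range.

ROBOT

A 6-joint arm with a two-finger parallel gripper is mounted at the origin on the work surface. World frame = base frame: x ahead of the robot, y to its left, z up, the work surface at z = 0. Lengths are in m, angles in degrees, forces in N, time in s.
With the tool pointing down it reaches from about 0.3 to 0.75 m from the base axis. Payload 8.5 kg.
Tool frame: the origin (TCP) lies between the finger pads; the fingertips stand env.finger_overhang ahead of it and the grasp point (between the pads) lies 2 mm behind it (env.finger_overhang is the distance from the TCP to the fingertips, in m); z points along the fingers, y is the line along which they close (so a half turn about z gives the same grasp; the last joint's range is limited). The gripper opens to 85 mm and grips with 20 to 120 N. Pads are 22 mm wide; open, the fingers measure 114 mm over their backs; the gripper's body (76 mm by 85 mm) begins 54 mm behind the grasp point. The pads swing forward as they close: fully open they stand 13 mm farther back than shut.
Start: joints at [-75.762, 21.807, 74.336, -0, 83.858, -12.336], TCP at [0.246, -0.492, 0.248] pointing down, gripper open.
Joint ranges: [-178.18, 178.18], [-50.72, 133.34], [12.68, 142.11], [-81.47, 261.47], [9.98, 163.14], [-165.26, 165.26]. Speed limits (degrees/s): [136.94, 136.94, 180, 180, 180, 180].

INTERFACE

Orientations are given as a 3x3 rotation matrix whose columns are the frame's x, y, z axes.
In Python, from rig import env gives the robot as it stands. The module is installed in compiled form; this text tells all that it offers.
- The arm moves only by the tool jog_arm, never from a script. Its arguments are lists of equal length, an entry for each row: "hand": the finger opening in m, from 0 to 0.0854; "travel": the shift along the world's x, y, z in m, a list of three; "yaw": the turn about the world's z in rad. A call has exactly 5 rows; each row shifts and turns the commanded pose from where the row before left it; what a row does not reach is not made up. A row lasts 1/8 s, in which the tool goes at most 62.5 mm and 10.7 degrees, less where a joint would pass 70% of its speed; a pose out of reach is approached as far as the arm can. A call is refused whole if a number of a shift passes 0.0625 or a number of a turn 0.188, either way. A call with a gripper value outside its range is refused whole. The fingers move at their own pace and stop on an object; "grip_force" is the grip in N (left out, the last holds). Time passes only in rows, so rows that do not move let the fingers close, or fill a call up. It gives the time, the measured TCP pose, the force, the opening and the grip force at its end, in the units of the state.
- env.observe(): the state, without advancing time (a new reading comes with each control period).
- env.get_image(name): name is "scene" or "top"; returns the picture (384x512x3 uint8, red, green, blue); there is no depth.
- env.calibration(name): a dict with "fx", "fy", "cx", "cy" (pixels), "position" and "rotation" of the camera in the world. Camera axes: x right, y down, z forward; pixel columns grow to the right and rows downward; lengths in m; the calibration is good to about 2 mm. A picture is of the moment at which its call begins. calibration takes no time and is no camera call.
- env.close_job(): hands the job in; it is judged then, once.
The state is a dict: "time_s": time; "q": joint angles; "qvel": joint speeds; "joint_efforts": joint torques, N m; "position": TCP position; "tool_rot": TCP orientation; "ft_force": force on the tool from outside, world axes, zero at the start; "wrist_torque": the same for the moment, N m; "grip_width": finger opening in m; "gripper_force": force on a finger pad.
Only numpy, scipy, OpenCV 4.12 (cv2) and the standard library are available. Lean on these libraries where they do the work, as an engineer would, in place of code of your own. Each camera call takes 0.05 s, during which the arm holds its last target. There are 200 camera calls.

## Working session

There is one attempt and no reset: what is moved stays moved. The work goes in short steps, Python scripts to look and compute and a tool call to move; the robot and the scene stay as the last step left them, time stands still between calls to the robot, and variables do not carry over. Pictures are saved under pics/ and viewed, at most 10 in all, crops included, and the job is handed in when it is done.

Besides the shell and the picture viewer there is one more tool, called after ">>>" as name(argument=value, ...) on one line, values as JSON. jog_arm: Moves the arm, as the interface text tells. Its arguments: {"type":"object","properties":{"hand":{"type":"array"},"travel":{"type":"array"},"yaw":{"type":"array"},"grip_force":{"type":"number"}},"required":["hand","travel","yaw"]}

```bash
mkdir -p pics
python3 - <<'E'
from rig import env
import cv2
for n in("scene","top"):
    im=env.get_image(n); cv2.imwrite(f"pics/{n}0.png",im[:,:,::-1]); c=env.calibration(n); print(n,c)
print(env.observe(), env.finger_overhang)
E
```

```text
scene {'fx': 475.23764958328195, 'fy': 475.23764958328195, 'cx': 243.9600456901976, 'cy': 195.01772632329582, 'position': array([ 1.2066678 , -0.37991539,  0.5930372 ]), 'rotation': array([[ 0.48536734,  0.45605402, -0.74594456],
       [ 0.87403726, -0.23177426,  0.42701237],
       [ 0.02184996, -0.85924119, -0.51110386]])}
top {'fx': 353.53854061565676, 'fy': 353.53854061565676, 'cx': 251.09500848904324, 'cy': 194.65871003441268, 'position': array([ 0.49738651, -0.00902198,  0.86915874]), 'rotation': array([[-0.00602574, -0.99899583,  0.04439612],
       [-0.9999734 ,  0.00583727, -0.00437369],
       [ 0.00411014, -0.04442129, -0.99900443]])}
{'time_s': 0.1, 'q': array([-7.57609699e+01,  2.18392956e+01,  7.43788886e+01, -2.92019374e-04,
        8.38573063e+01, -1.23362190e+01]), 'qvel': array([-0.0772482 , -0.14482529, -0.06884438, -0.07022292,  0.05773408,
       -0.00159664]), 'joint_efforts': array([ 4.11278947e-03, -4.49222946e+01, -2.31654489e+01, -1.49058778e-04,
        3.69216723e-03,  2.79847620e-05]), 'position': array([ 0.24599   , -0.4916658 ,  0.24776216]), 'tool_rot': array([[ 8.94347378e-01,  4.47373065e-01, -3.28988410e-04],
       [ 4.47373100e-01, -8.94346511e-01,  1.27583326e-03],
       [ 2.76543801e-04, -1.28821870e-03, -9.99999132e-01]]), 'ft_force': array([-0.81358007,  0.34716209,  0.21124889]), 'wrist_torque': array([ 0.00939194, -0.014406  , -0.01249093]), 'gripper_force': 0.0, 'grip_width': 0.0850139281716023} 0.017
```

View pics/scene0.png

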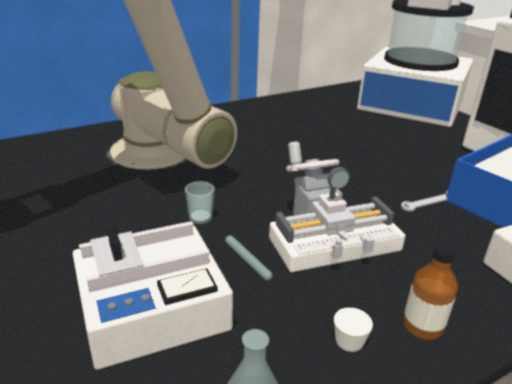

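View pics/top0.png

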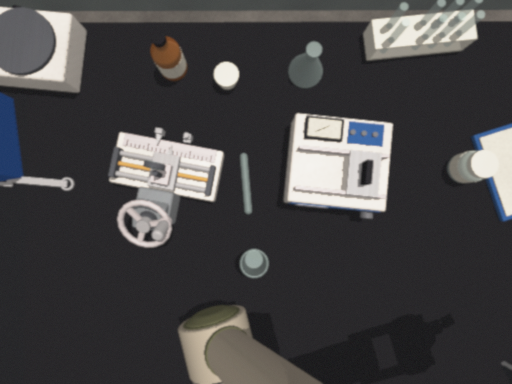

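Run:
```python
import cv2,numpy as np
t=cv2.imread("pics/top0.png"); s=cv2.imread("pics/scene0.png")
a=cv2.resize(t[115:255,95:235],(560,560),interpolation=cv2.INTER_CUBIC)
cv2.imwrite("pics/a.png",a)
b=cv2.resize(t[105:225,275:405],(520,480),interpolation=cv2.INTER_CUBIC)
c=cv2.resize(s[130:280,260:410],(600,600),interpolation=cv2.INTER_CUBIC)
cv2.imwrite("pics/b.png",b);cv2.imwrite("pics/c.png",c)
```

```text
(no output)
```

View pics/a.png

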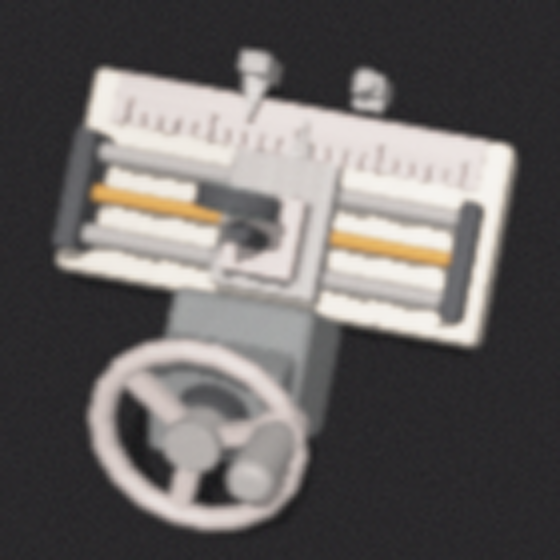

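View pics/b.png

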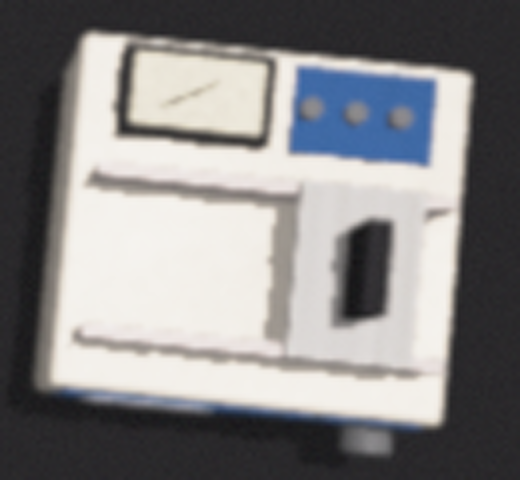

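View pics/c.png

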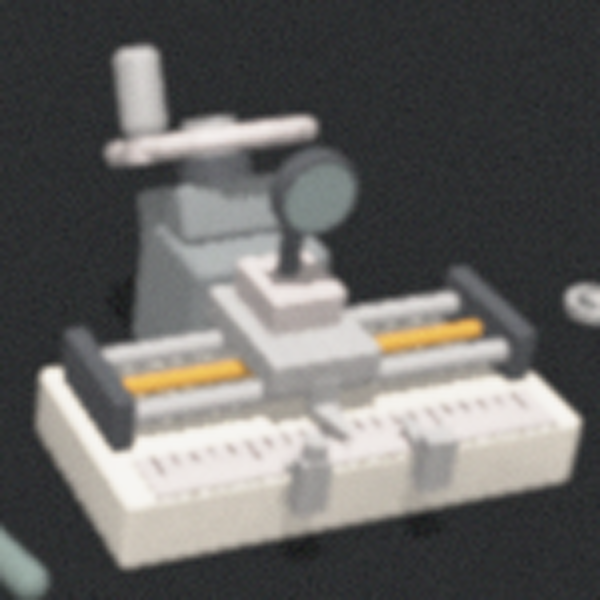

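Stage left in the top view, with the pointed index clip on the world +y side (crop a tip ≈(250,118)) and the blunt clip at (370,90); tongue ≈(305,135). Handle ≈(258,465) in the crop. The box is on the right, with the cover at its right end, rib ≈(377,268) in crop b, opening toward +y. Next I fit the poses.

```bash
cat > h.py <<'E'
import numpy as np
from rig import env
from scipy.optimize import least_squares
C={n:env.calibration(n) for n in("scene","top")}
def proj(n,p):
    c=C[n]; q=(np.atleast_2d(p)-c["position"])@c["rotation"]
    return np.c_[c["fx"]*q[:,0]/q[:,2]+c["cx"],c["fy"]*q[:,1]/q[:,2]+c["cy"]]
def ray(n,uv,z):
    c=C[n]; d=c["rotation"]@np.array([(uv[0]-c["cx"])/c["fx"],(uv[1]-c["cy"])/c["fy"],1])
    return c["position"]+d*(z-c["position"][2])/d[2]
def place(v,P):
    x,y,t=v; R=np.array([[np.cos(t),-np.sin(t),0],[np.sin(t),np.cos(t),0],[0,0,1]])
    return np.atleast_2d(P)@R.T+[x,y,0]
def fit(obs,v0):
    f=lambda v:np.concatenate([(proj(n,place(v,P))-np.array(uv)).ravel() for n,P,uv in obs])
    r=least_squares(f,v0,loss="soft_l1"); return r.x,f(r.x).reshape(-1,2)
def tri(uvs):
    f=lambda p:np.concatenate([(proj(n,p)[0]-uv) for n,uv in uvs]); r=least_squares(f,[.5,.1,.1]); return r.x,r.fun
A=lambda u,v:(95+u/4-.375,115+v/4-.375)
B=lambda u,v:(275+u/4-.375,105+v/4-.375)
S=lambda u,v:(260+u/4-.375,130+v/4-.375)
E
python3 - <<'E'
from h import *
np.set_printoptions(precision=4,suppress=True)
sb=[(.11,.125,.042),(.11,-.125,.042),(-.01,-.125,.042),(-.01,.125,.042)]
top=[A(98,70),A(515,145),A(478,347),A(60,265)]
sc=[S(580,425),S(125,518)]   # far corners top: +y, -y
st,r=fit([("top",sb,top),("scene",sb[:2],sc)],[.45,.15,-.15]); print("stage",st,np.degrees(st[2]));print(r)
bb=[(.1,.11,.088),(.1,-.11,.088),(-.1,-.11,.088),(-.1,.11,.088)]
bx,r=fit([("top",bb,[B(85,32),B(472,72),B(442,425),B(50,390)])],[.5,-.2,-.1]); print("box",bx,np.degrees(bx[2]));print(r)
g=ray("top",B(377,268),.153);print("rib",g, (g-[bx[0],bx[1],0])@place([0,0,bx[2]],np.eye(3)).T)
hp,r=tri([("top",A(252,480)),("scene",S(137,55))]);print("handle top",hp,r)
inv=lambda p:place([0,0,-st[2]],np.array(p)-[st[0],st[1],0])[0]
print("handle top stage",inv(hp))
for nm,a,s in(("index",(250,118),(408,430)),("pointer",(305,128),(345,437))):
    p,r=tri([("top",A(*a)),("scene",S(*s))]); print(nm,inv(p),r,inv(ray("top",A(*a),.047)),inv(ray("scene",S(*s),.047)))
for z in(.13,.14,.15): print("hub cap",z,inv(ray("top",A(193,440),z)))
p,r=tri([("top",A(193,440)),("scene",S(212,122))]);print(inv(p),r)
print("beaker top",ray("top",(254,263),.075),"rod",ray("top",(246,183),.018))
E
```

```text
stage [ 0.5535  0.1941 -0.1908] -10.93088386013582
[[ 0.6435 -0.716 ]
 [ 0.6149 -0.0365]
 [ 0.2661 -0.4427]
 [-0.1143  0.4404]
 [ 0.6607 -1.7247]
 [ 0.1275 -3.0815]]
box [ 0.604  -0.211  -0.1043] -5.974158171323931
[[-0.7523  0.0874]
 [ 0.4259 -0.2588]
 [ 0.6723  0.6151]
 [-0.3733 -0.4057]]
rib [ 0.5748 -0.2523  0.153 ] [-0.0248 -0.0441  0.153 ]
handle top [0.451  0.172  0.1714] [-0.0577 -0.0352 -0.0735  0.0089]
handle top stage [-0.0964 -0.0411  0.1714]
index [0.0964 0.0323 0.044 ] [-0.1007 -0.0689 -0.1027  0.0221] [0.0959 0.0312 0.047 ] [0.1   0.03  0.047]
pointer [ 0.0959 -0.0021  0.0466] [ 0.2437  0.1616  0.2447 -0.0462] [ 0.0961 -0.0015  0.047 ] [ 0.0964 -0.0029  0.047 ]
hub cap 0.13 [-0.0865  0.003   0.13  ]
hub cap 0.14 [-0.0856  0.0001  0.14  ]
hub cap 0.15 [-0.0846 -0.0028  0.15  ]
[-0.0865  0.0028  0.1304] [ 0.0338  0.0214  0.042  -0.0064]
beaker top [ 0.3801 -0.0181  0.075 ] rod [ 0.5634 -0.0006  0.018 ]
```

Run:
```python
from h import *
np.set_printoptions(precision=4,suppress=True)
st=np.array([.5535,.1941,-.1908])
ax=np.array([-.5,0,.866]);e1=np.array([.866,0,.5]);e2=np.array([0,1,0])
th=np.linspace(0,2*np.pi,200)[:,None]
def model(v):
    hub=np.array([v[0],v[1],v[2]]);ph=v[3]
    rim=place(st,hub-.006*ax+.058*(np.cos(th)*e1+np.sin(th)*e2))
    t=proj("top",rim);s=proj("scene",rim)
    k=hub+.046*(np.cos(ph)*e1+np.sin(ph)*e2)
    hd=place(st,np.array([k+.048*ax,k+.0*ax]))
    ht=proj("top",hd);hs=proj("scene",hd)
    return np.r_[t[:,0].min(),t[:,0].max(),t[:,1].min(),t[:,1].max(),s[:,0].min(),s[:,0].max(),ht[0],hs[0],hs[1]]
a=lambda u,v:np.array(A(u,v))
obs=np.r_[A(87,0)[0],A(309,0)[0],A(0,338)[1],A(0,531)[1],S(105,0)[0],S(319,0)[0],A(254,480),S(137,52),S(143,130)]
for v0 in([-.07,0,.13,-1.2],[-.07,0,.13,-2]):
    r=least_squares(lambda v:model(v)-obs,v0,loss="soft_l1"); print(r.x,np.degrees(r.x[3]),r.cost);print(model(r.x)-obs)
v=r.x
g=v[:3]+.026*ax+.046*(np.cos(v[3])*e1+np.sin(v[3])*e2);print("grip world",place(st,g))
```

```text
[-0.0873  0.0016  0.1274 -1.2217] -69.99731427084987 4.174358604460272
[ 1.4431  0.0986  0.0235 -1.0497  0.0389 -0.3874 -1.1339  0.8326 -0.3448
 -1.7766  1.1392  1.0707]
[-0.0873  0.0016  0.1274 -1.2217] -69.99733792477313 4.17435860445725
[ 1.4431  0.0986  0.0235 -1.0497  0.0389 -0.3874 -1.1339  0.8326 -0.3448
 -1.7766  1.1392  1.0707]
grip world [[0.4605 0.1697 0.1578]]
```

>>> jog_arm(hand=[0.085, 0.085, 0.085, 0.085, 0.085], travel=[[0.0141, 0.0441, 0], [0.0141, 0.0441, 0], [0.0141, 0.0441, 0], [0.0141, 0.0441, 0], [0.0141, 0.0441, 0]], yaw=[-0.0437, -0.0437, -0.0437, -0.0437, -0.0437])

```text
time_s: 0.72
position: [0.3167, -0.2698, 0.2481]
tool_rot: [[0.97, 0.241, -0.0], [0.241, -0.97, 0.0], [-0.0, -0.0, -1.0]]
ft_force: [0.1, -1.3, 0.5]
grip_width: 0.0848
gripper_force: 0.0
```

>>> jog_arm(hand=[0.085, 0.085, 0.085, 0.085, 0.085], travel=[[0.0141, 0.0441, 0], [0.0141, 0.0441, 0], [0.0141, 0.0441, 0], [0.0141, 0.0441, 0], [0.0141, 0.0441, 0]], yaw=[-0.0437, -0.0437, -0.0437, -0.0437, -0.0437])

```text
time_s: 1.35
position: [0.3871, -0.0494, 0.2483]
tool_rot: [[1.0, 0.025, -0.0], [0.025, -1.0, 0.0], [-0.0, -0.0, -1.0]]
ft_force: [0.9, -0.7, -0.8]
grip_width: 0.0851
gripper_force: 0.0
```

>>> jog_arm(hand=[0.085, 0.085, 0.085, 0.085, 0.085], travel=[[0.0141, 0.0441, 0], [0.0141, 0.0441, 0], [0.0141, 0.0441, 0], [0.0141, 0.0441, 0], [0.0141, 0.0441, 0]], yaw=[-0.0437, -0.0437, -0.0437, -0.0437, -0.0437])

```text
time_s: 1.98
position: [0.4577, 0.1712, 0.2481]
tool_rot: [[0.981, -0.192, -0.0], [-0.192, -0.981, -0.0], [-0.0, 0.0, -1.0]]
ft_force: [0.3, -0.3, 0.0]
grip_width: 0.0849
gripper_force: 0.0
```

>>> jog_arm(hand=[0.085, 0.085, 0.085, 0.085, 0.085], travel=[[0, 0, -0.02], [0, 0, -0.022], [0, 0, -0.022], [0, 0, -0.02], [0, -0.001, -0.003]], yaw=[0, 0, 0, 0, 0])

```text
time_s: 2.6
position: [0.4569, 0.1685, 0.1602]
tool_rot: [[0.982, -0.19, -0.003], [-0.19, -0.982, -0.0], [-0.003, 0.001, -1.0]]
ft_force: [-0.9, -0.0, 0.5]
grip_width: 0.0852
gripper_force: 0.0
```

>>> jog_arm(hand=[0.06, 0.05, 0.042, 0.034, 0.03], travel=[[0, 0, 0], [0, 0, 0], [0, 0, 0], [0, 0, 0], [0, 0, 0]], yaw=[0, 0, 0, 0, 0], grip_force=30)

```text
time_s: 3.22
position: [0.4575, 0.1686, 0.1614]
tool_rot: [[0.982, -0.19, 0.0], [-0.19, -0.982, 0.0], [0.0, -0.0, -1.0]]
ft_force: [-0.1, -0.1, -0.2]
grip_width: 0.0302
gripper_force: 0.0
```

Run:
```python
from h import *
import cv2
t=env.get_image("top");s=env.get_image("scene")
a=cv2.resize(t[125:265,95:235,::-1],(400,400),interpolation=cv2.INTER_CUBIC)
b=cv2.resize(s[110:260,260:410,::-1],(400,400),interpolation=cv2.INTER_CUBIC)
cv2.imwrite("pics/d.png",np.hstack([a,b])); o=env.observe(); print(o["ft_force"],o["grip_width"],o["position"])
```

```text
[-0.39317492  0.9393506  -0.39054454] 0.030120135464559102 [0.45752911 0.16862178 0.16135644]
```

View pics/d.png

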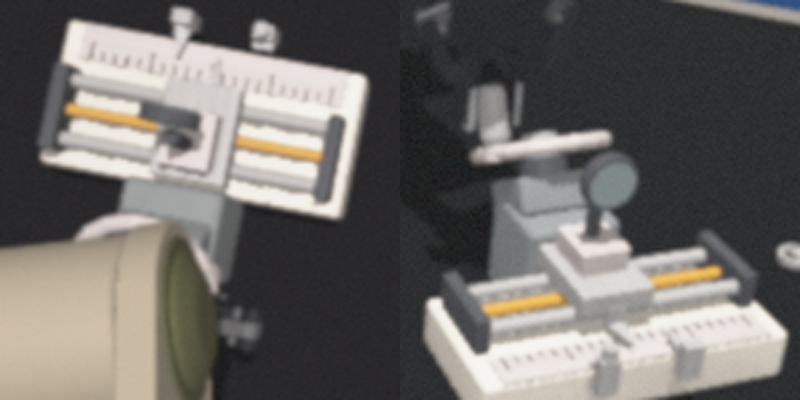

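The handle (scene crop ≈(490,112)) stands between the two fingers (≈470 and 517) with no contact force. The pointer and index remain visible in both views. I'm closing now.

>>> jog_arm(hand=[0.024, 0.02, 0.015, 0.015, 0.015], travel=[[0, 0, 0], [0, 0, 0], [0, 0, 0], [0, 0, 0], [0, 0, 0]], yaw=[0, 0, 0, 0, 0], grip_force=30)

```text
time_s: 3.95
position: [0.4575, 0.1687, 0.1613]
tool_rot: [[0.982, -0.191, 0.0], [-0.191, -0.982, 0.0], [-0.0, -0.0, -1.0]]
ft_force: [0.4, 2.8, 1.1]
grip_width: 0.0213
gripper_force: 29.3
```

```bash
cat > w.py <<'E'
from h import *
import sys
# usage: phi0 step n
st=np.array([.5535,.1941,-.1908]);e1=np.array([.866,0,.5]);e2=np.array([0,1,0])
p0,d,n=map(float,sys.argv[1:4])
f=lambda a:place([0,0,st[2]],.046*(np.cos(np.radians(a))*e1+np.sin(np.radians(a))*e2))[0]
o=env.observe();p=o["position"];print("F",o["ft_force"],"pos",p)
cur=place([0,0,-st[2]],p-[st[0],st[1],0])[0];print("stage",cur)
for i in range(int(n)): print(p0+d*(i+1),np.round(f(p0+d*(i+1))-f(p0+d*i),4).tolist())
E
python3 w.py -70 20 18
```

```text
F [0.40613062 2.7619062  1.05109322] pos [0.45752745 0.16871602 0.16133327]
stage [-0.08941699 -0.04312399  0.16133327]
-50.0 [0.0133, 0.0056, 0.0069]
-30.0 [0.0111, 0.0103, 0.0051]
-10.0 [0.0075, 0.0138, 0.0027]
10.0 [0.003, 0.0157, 0.0]
30.0 [-0.0018, 0.0156, -0.0027]
50.0 [-0.0064, 0.0137, -0.0051]
70.0 [-0.0102, 0.0101, -0.0069]
90.0 [-0.0129, 0.0053, -0.0079]
110.0 [-0.0139, -0.0001, -0.0079]
130.0 [-0.0133, -0.0056, -0.0069]
150.0 [-0.0111, -0.0103, -0.0051]
170.0 [-0.0075, -0.0138, -0.0027]
190.0 [-0.003, -0.0157, 0.0]
210.0 [0.0018, -0.0156, 0.0027]
230.0 [0.0064, -0.0137, 0.0051]
250.0 [0.0102, -0.0101, 0.0069]
270.0 [0.0129, -0.0053, 0.0079]
290.0 [0.0139, 0.0001, 0.0079]
```

>>> jog_arm(hand=[0.015, 0.015, 0.015, 0.015, 0.015], travel=[[0.0133, 0.0056, 0.0069], [0.0111, 0.0103, 0.0051], [0.0075, 0.0138, 0.0027], [0.003, 0.0157, 0], [0, 0, 0]], yaw=[0, 0, 0, 0, 0])

```text
time_s: 4.58
position: [0.5027, 0.2143, 0.1843]
tool_rot: [[0.981, -0.191, 0.033], [-0.192, -0.981, 0.003], [0.031, -0.009, -0.999]]
ft_force: [24.3, -0.4, 35.0]
grip_width: 0.0212
gripper_force: 36.3
```

```bash
python3 w.py 10 20 0
```

```text
F [24.29620665 -0.39741224 34.9637236 ] pos [0.50267461 0.21428489 0.18427127]
stage [-0.053731    0.01017984  0.18427127]
```

>>> jog_arm(hand=[0.015, 0.015, 0.015, 0.015, 0.015], travel=[[0.004, 0, 0.004], [0.003, 0, 0.003], [0, 0, 0], [0, 0, 0], [0, 0, 0]], yaw=[0, 0, 0, 0, 0])

```text
time_s: 5.2
position: [0.5037, 0.2135, 0.185]
tool_rot: [[0.981, -0.191, 0.012], [-0.191, -0.982, 0.0], [0.012, -0.002, -1.0]]
ft_force: [13.8, -0.4, 3.9]
grip_width: 0.0208
gripper_force: 31.9
```

```bash
python3 w.py 10 20 0
python3 - <<'E'
from h import *
import cv2
t=env.get_image("top");s=env.get_image("scene")
a=cv2.resize(t[125:265,95:235,::-1],(400,400),interpolation=cv2.INTER_CUBIC)
b=cv2.resize(s[110:260,260:410,::-1],(400,400),interpolation=cv2.INTER_CUBIC)
cv2.imwrite("pics/e.png",np.hstack([a,b]))
E
```

```text
F [13.81337464 -0.42738093  3.86530118] pos [0.50369838 0.21350132 0.18504815]
stage [-0.05257722  0.00960464  0.18504815]
```

View pics/e.png

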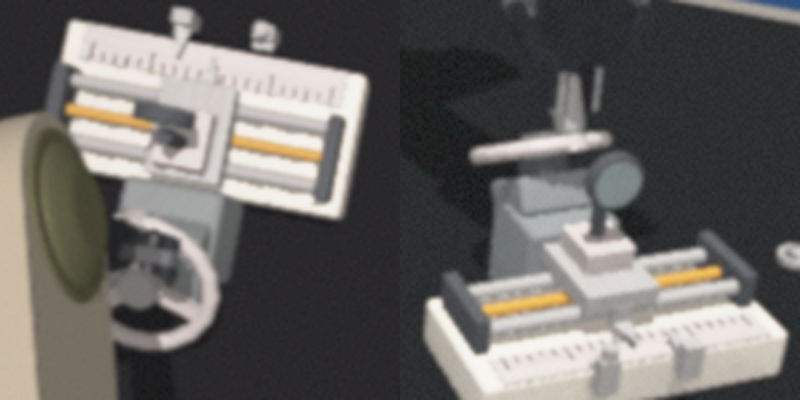

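```bash
python3 w.py 8.5 20 18
```

```text
F [14.58529024  0.25131569  4.22576691] pos [0.50368504 0.21350632 0.18502269]
stage [-0.05259126  0.00960702  0.18502269]
28.5 [-0.0014, 0.0157, -0.0025]
48.5 [-0.0061, 0.0139, -0.005]
68.5 [-0.01, 0.0104, -0.0068]
88.5 [-0.0127, 0.0057, -0.0078]
108.5 [-0.0139, 0.0003, -0.0079]
128.5 [-0.0134, -0.0052, -0.007]
148.5 [-0.0113, -0.01, -0.0053]
168.5 [-0.0078, -0.0136, -0.0029]
188.5 [-0.0034, -0.0156, -0.0002]
208.5 [0.0014, -0.0157, 0.0025]
228.5 [0.0061, -0.0139, 0.005]
248.5 [0.01, -0.0104, 0.0068]
268.5 [0.0127, -0.0057, 0.0078]
288.5 [0.0139, -0.0003, 0.0079]
308.5 [0.0134, 0.0052, 0.007]
328.5 [0.0113, 0.01, 0.0053]
348.5 [0.0078, 0.0136, 0.0029]
368.5 [0.0034, 0.0156, 0.0002]
```

First row corrects the offset, then to 88.5°.

>>> jog_arm(hand=[0.015, 0.015, 0.015, 0.015, 0.015], travel=[[0.0035, 0, 0.001], [-0.0014, 0.0157, -0.0025], [-0.0061, 0.0139, -0.005], [-0.01, 0.0104, -0.0068], [-0.0127, 0.0057, -0.0078]], yaw=[0, 0, 0, 0, 0])

```text
time_s: 5.92
position: [0.4745, 0.2594, 0.162]
tool_rot: [[0.982, -0.191, 0.005], [-0.191, -0.982, -0.001], [0.005, 0.0, -1.0]]
ft_force: [8.4, -5.6, -6.0]
grip_width: 0.0209
gripper_force: 30.5
```

```bash
python3 w.py 88.5 20 0
```

```text
F [ 8.42491694 -5.58058015 -5.97915143] pos [0.47453156 0.25939346 0.16200224]
stage [-0.08991793  0.04913264  0.16200224]
```

>>> jog_arm(hand=[0.015, 0.015, 0.015, 0.015, 0.015], travel=[[-0.0139, 0.0003, -0.0079], [-0.0134, -0.0052, -0.007], [-0.0113, -0.01, -0.0053], [-0.0078, -0.0136, -0.0029], [-0.0034, -0.0156, -0.0002]], yaw=[0, 0, 0, 0, 0])

```text
time_s: 6.55
position: [0.426, 0.2154, 0.1392]
tool_rot: [[0.982, -0.191, 0.008], [-0.191, -0.982, 0.001], [0.008, -0.003, -1.0]]
ft_force: [15.4, 4.4, -7.2]
grip_width: 0.021
gripper_force: 31.1
```

```bash
python3 w.py 88.5 20 0
```

```text
F [15.36396304  4.44530661 -7.15906314] pos [0.42596594 0.21542101 0.13918302]
stage [-0.12926309 -0.00325204  0.13918302]
```

>>> jog_arm(hand=[0.015, 0.015, 0.015, 0.015, 0.015], travel=[[0.0034, -0.0157, 0.0025], [0.0061, -0.0139, 0.005], [0.01, -0.0104, 0.0068], [0.0127, -0.0057, 0.0078], [0.0139, -0.0003, 0.0079]], yaw=[0, 0, 0, 0, 0])

```text
time_s: 7.18
position: [0.4682, 0.1687, 0.168]
tool_rot: [[0.982, -0.191, -0.004], [-0.191, -0.982, -0.002], [-0.004, 0.003, -1.0]]
ft_force: [-2.8, 0.5, -8.2]
grip_width: 0.0212
gripper_force: 29.6
```

```bash
python3 w.py 88.5 20 0
cat > m.py <<'E'
from h import *
import cv2,sys
t=env.get_image("top");s=env.get_image("scene")
a=cv2.resize(t[115:165,115:205,::-1],(720,400),interpolation=cv2.INTER_CUBIC)
cv2.imwrite("pics/%s.png"%sys.argv[1],a); cv2.imwrite("pics/%s_s.png"%sys.argv[1],s[:,:,::-1]);cv2.imwrite("pics/%s_t.png"%sys.argv[1],t[:,:,::-1])
E
python3 m.py f
```

```text
F [-2.84994534  0.54360852 -8.15181859] pos [0.46823355 0.16873594 0.16800026]
stage [-0.07890895 -0.04107408  0.16800026]
```

View pics/f.png

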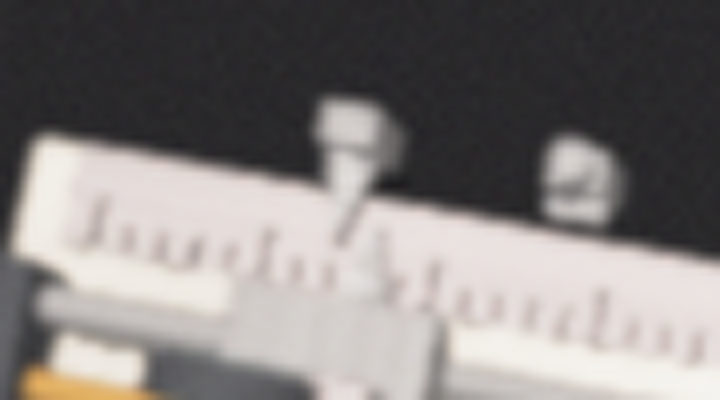

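The pointer tip is at crop ≈(377,232), with the index tip ≈(338,242). That leaves about 11 mm (≈165°), and I'm driving 140° of it.

>>> jog_arm(hand=[0.015, 0.015, 0.015, 0.015, 0.015], travel=[[0.0134, 0.0052, 0.007], [0.0113, 0.01, 0.0053], [0.0078, 0.0136, 0.0029], [0.0034, 0.0156, 0.0002], [-0.0014, 0.0157, -0.0025]], yaw=[0, 0, 0, 0, 0])

```text
time_s: 7.9
position: [0.5047, 0.2291, 0.1822]
tool_rot: [[0.982, -0.191, 0.004], [-0.191, -0.982, -0.002], [0.004, 0.002, -1.0]]
ft_force: [1.2, -5.9, -2.4]
grip_width: 0.021
gripper_force: 30.9
```

>>> jog_arm(hand=[0.015, 0.015, 0.015, 0.015, 0.015], travel=[[-0.0061, 0.0139, -0.005], [-0.01, 0.0104, -0.0068], [0, 0, 0], [0, 0, 0], [0, 0, 0]], yaw=[0, 0, 0, 0, 0])

```text
time_s: 8.52
position: [0.4878, 0.2538, 0.1698]
tool_rot: [[0.982, -0.191, 0.0], [-0.191, -0.982, 0.0], [0.0, -0.0, -1.0]]
ft_force: [2.2, 1.2, -4.0]
grip_width: 0.0211
gripper_force: 30.6
```

```bash
python3 w.py 68.5 10 0; python3 m.py g
cat > rect.py <<'E'
from h import *
import cv2,sys
st=np.array([.5535,.1941,-.1908])
def rect(n,fn,z=.047,x0=.055,x1=.125,y0=-.03,y1=.07,k=4000):
    # columns: stage -y to the right ; rows: +x up
    X,Y=np.meshgrid(np.linspace(y1,y0,int((y1-y0)*k)),np.linspace(x1,x0,int((x1-x0)*k)))
    P=place(st,np.c_[Y.ravel(),X.ravel(),np.full(X.size,z)]); uv=proj(n,P).astype(np.float32).reshape(X.shape+(2,))
    return cv2.remap(cv2.imread(fn),uv[...,0],uv[...,1],cv2.INTER_CUBIC)
if __name__=="__main__":
    a=[np.vstack([rect("top",f"pics/{p}_t.png"),rect("scene",f"pics/{p}_s.png")]) for p in sys.argv[2:]]
    o=np.hstack(a)
    for c in range(0,o.shape[1],40): o[:6,c]=(0,255,255);o[280:286,c]=(0,255,255)
    cv2.imwrite(f"pics/{sys.argv[1]}.png",o); print(o.shape)
E
python3 rect.py r1 f g
```

```text
F [ 2.20655875  1.18783686 -3.99690776] pos [0.48776054 0.25383712 0.16979257]
stage [-0.07587529  0.04618594  0.16979257]
(560, 800, 3)
```

View pics/r1.png

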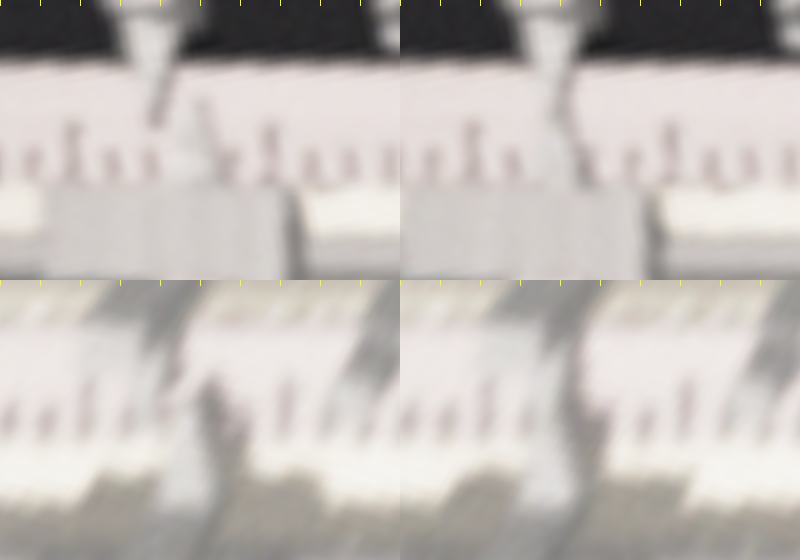

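Left is before and right is now, at 4 px/mm. Top view before: pointer tip (200,98), index tip (155,127). Now the tongue and index nearly meet at ≈(155–160,115), about 1–2 mm short. I'll refine that numerically.

Run:
```python
from rect import *
np.set_printoptions(precision=1,suppress=True,linewidth=150)
r={p:{n:rect(n,f"pics/{p}_{n[0]}.png").astype(np.float32) for n in("top","scene")} for p in"fg"}
r["0"]={n:rect(n,f"pics/{n}0.png").astype(np.float32) for n in("top","scene")}
def match(n,rows,cols,z0="f"):
    T=r[z0][n][rows[0]:rows[1],cols[0]:cols[1]]
    for p in"0g":
        I=r[p][n][rows[0]:rows[1]]
        m=cv2.matchTemplate(I,T,cv2.TM_CCOEFF_NORMED)[0];k=int(m.argmax());k=min(max(k,1),len(m)-2)
        a,b,c=m[k-1:k+2];s=k+.5*(a-c)/(a-2*b+c);print(n,rows,p,"shift mm",(cols[0]-s)/4,"score",b)
match("top",(135,182),(160,222)); match("top",(150,182),(160,222))
match("scene",(130,230),(150,250)); match("scene",(170,230),(140,240))
# centroids by (R-G) deficit
for p in"fg":
    im=r[p]["top"]; d=im[...,2]-im[...,1]
    for c0,c1 in((115,190),(165,225)) if p=="f" else((125,190),):
        out=[]
        for y in range(60,184,8):
            w=d[y:y+8].mean(0); base=np.median(w); s=np.clip(base-w[c0:c1]-2,0,None); out.append((y+4,(s*np.arange(c0,c1)).sum()/max(s.sum(),1e-6),s.max()))
        print(p,c0);print(np.array(out).T)
```

```text
top (135, 182) 0 shift mm -20.8918 score 0.89692557
top (135, 182) g shift mm 9.035904 score 0.9222002
top (150, 182) 0 shift mm -20.845982 score 0.9175136
top (150, 182) g shift mm 9.142145 score 0.9426027
scene (130, 230) 0 shift mm -22.051693 score 0.9312544
scene (130, 230) g shift mm 9.784872 score 0.9653716
scene (170, 230) 0 shift mm -22.508003 score 0.9805258
scene (170, 230) g shift mm 9.540625 score 0.9916661
f 115
[[ 64.   72.   80.   88.   96.  104.  112.  120.  128.  136.  144.  152.  160.  168.  176.  184. ]
 [153.  152.1 148.4 147.3   0.    0.  188.6 186.3 186.2 188.3 184.8 182.8 177.6 180.6 179.3 178.9]
 [  2.8   5.1   3.    2.    0.    0.    0.4   1.5   1.2   0.4   1.5   3.2   4.5   4.4   4.    2.2]]
f 165
[[ 64.   72.   80.   88.   96.  104.  112.  120.  128.  136.  144.  152.  160.  168.  176.  184. ]
 [168.9 167.2   0.    0.    0.    0.  189.9 189.7 191.7 192.1 189.  189.7 190.1 191.  189.5 190.3]
 [  1.    2.9   0.    0.    0.    0.    0.5   1.5   1.5   0.6   1.8   3.2   4.5   4.4   4.1   2.2]]
g 125
[[ 64.   72.   80.   88.   96.  104.  112.  120.  128.  136.  144.  152.  160.  168.  176.  184. ]
 [151.5 150.5 145.5 145.9 149.1 159.    0.  155.4 152.5 149.6 153.  152.  151.2 150.2 154.3 164. ]
 [  3.2   4.8   1.9   1.    0.4   0.1   0.    0.4   1.2   1.1   2.8   3.6   3.8   3.2   3.1   2.9]]
```

Run:
```python
from rect import *
np.set_printoptions(precision=0,suppress=True,linewidth=170)
r={p:rect("top",f"pics/{p}_t.png").astype(np.float32) for p in"fg"}; r["0"]=rect("top","pics/top0.png").astype(np.float32)
def prof(d,c0,c1,rows):
    for y in rows:
        w=cv2.GaussianBlur(d[y-3:y+4].mean(0)[None],(7,1),0)[0][c0:c1]
        print(y,"signed every 4:",w[::4])
print("tongue f minus 0, cols 150..226"); prof((r["f"]-r["0"]).mean(2),150,227,range(90,181,10))
print("tongue g minus 0, cols 112..188"); prof((r["g"]-r["0"]).mean(2),112,189,range(90,181,10))
print("index in 0 minus scale, cols 120..192"); z=r["0"].mean(2); prof(z-np.median(z[:,90:120],axis=1)[:,None],120,193,range(60,146,8))
```

```text
tongue f minus 0, cols 150..226
90 signed every 4: [ 0. -0. -0.  0.  1.  1.  1. -1. -2. -3. -4. -5. -6. -6. -5. -4. -2. -1. -0.  0.]
100 signed every 4: [ -0.   0.   0.   0.  -0.  -1.  -2.  -2.  -3.  -6.  -9. -13. -17. -19. -17. -12.  -7.  -2.  -1.  -1.]
110 signed every 4: [ -2.  -1.  -1.  -0.  -0.   0.   0.  -1.  -3.  -6. -11. -18. -24. -26. -24. -18. -12.  -5.  -1.  -1.]
120 signed every 4: [ -0.  -1.  -0.   1.   1.   0.  -1.  -2.  -4.  -6.  -9. -14. -20. -24. -24. -21. -15.  -9.  -3.  -1.]
130 signed every 4: [  1.   0.  -1.  -2.  -3.  -3.  -3.  -4.  -7.  -9. -12. -15. -20. -25. -27. -25. -20. -14.  -7.  -3.]
140 signed every 4: [  0.   0.  -0.  -1.  -1.  -2.  -3.  -5.  -6.  -7.  -8. -10. -14. -19. -23. -25. -24. -19. -12.  -5.]
150 signed every 4: [  0.   0.  -0.  -0.  -1.  -0.   0.   2.   5.   8.   8.   5.  -2. -11. -20. -26. -28. -26. -19. -11.]
160 signed every 4: [  1.   0.  -0.  -1.  -0.   1.   4.   9.  15.  21.  22.  17.   7.  -5. -15. -23. -29. -32. -27. -18.]
170 signed every 4: [  1.   0.  -1.  -3.  -3.  -3.   1.   7.  14.  20.  23.  18.   7.  -6. -16. -23. -30. -33. -3
[... 1942 characters left out ...]
.  -1.   1.   2.]
100 signed every 4: [  1.   1.   0.  -1.  -2.  -6. -12. -20. -32. -43. -48. -46. -36. -22. -11.  -2.   1.   1.   1.]
108 signed every 4: [  0.   0.  -0.  -1.  -3.  -6. -16. -27. -40. -49. -49. -41. -29. -15.  -6.  -2.   1.   1.   2.]
116 signed every 4: [  1.   1.   0.  -0.  -4.  -8. -17. -31. -43. -48. -44. -34. -22. -10.  -2.  -0.   2.   2.   1.]
124 signed every 4: [  0.   0.   0.  -0.  -3.  -8. -16. -28. -37. -40. -36. -26. -16.  -7.  -1.   0.   1.   1.   1.]
132 signed every 4: [ -1.  -0.  -0.  -0.  -1.  -4.  -8. -13. -16. -16. -12.  -8.  -4.  -2.  -1.  -1.  -1.  -1.  -1.]
140 signed every 4: [ 0.  1.  1.  1. -0. -2. -4. -5. -6. -4. -2. -1.  0.  0. -0. -2. -3. -5. -5.]
```

Estimates of what remains are ≈2.1 mm (top) and ≈1.1 mm (scene). I'll advance 26° (1.7 mm) and check with the last view.

>>> jog_arm(hand=[0.015, 0.015, 0.015, 0.015, 0.015], travel=[[-0.0082, 0.004, -0.0051], [-0.0088, 0.0019, -0.0052], [0, 0, 0], [0, 0, 0], [0, 0, 0]], yaw=[0, 0, 0, 0, 0])

```text
time_s: 9.25
position: [0.4704, 0.2598, 0.1593]
tool_rot: [[0.982, -0.191, -0.001], [-0.191, -0.982, -0.0], [-0.001, 0.0, -1.0]]
ft_force: [2.6, -2.7, -5.7]
grip_width: 0.0212
gripper_force: 30.6
```

```bash
python3 w.py 96 10 0; python3 m.py k
python3 - <<'E'
from rect import *
o=[]
for n in("top","scene"):
    im=rect(n,f"pics/k_{n[0]}.png",x0=.078,x1=.115,y0=.01,y1=.055,k=8000)
    for c in range(0,im.shape[1],40): im[:5,c]=(0,255,255)
    im=cv2.resize(im,(720,296))
    o.append(cv2.normalize(im.astype(np.float32),None,0,255,cv2.NORM_MINMAX).astype(np.uint8))
cv2.imwrite("pics/r2.png",np.vstack(o))
r={p:{n:rect(n,f"pics/{p}_{n[0]}.png").astype(np.float32) for n in("top","scene")} for p in"gk"}
for n,rows,cols in(("top",(150,182),(120,190)),("scene",(170,230),(100,200))):
    T=r["g"][n][rows[0]:rows[1],cols[0]:cols[1]];m=cv2.matchTemplate(r["k"][n][rows[0]:rows[1]],T,cv2.TM_CCOEFF_NORMED)[0];k=int(m.argmax());a,b,c=m[k-1:k+2]
    print(n,(cols[0]-k-.5*(a-c)/(a-2*b+c))/4)
E
```

```text
F [ 2.56235341 -2.67957193 -5.72030043] pos [0.47040331 0.25978031 0.15928348]
stage [-0.09404462  0.04872957  0.15928348]
top -0.32316282
scene 1.6692159
```

View pics/r2.png

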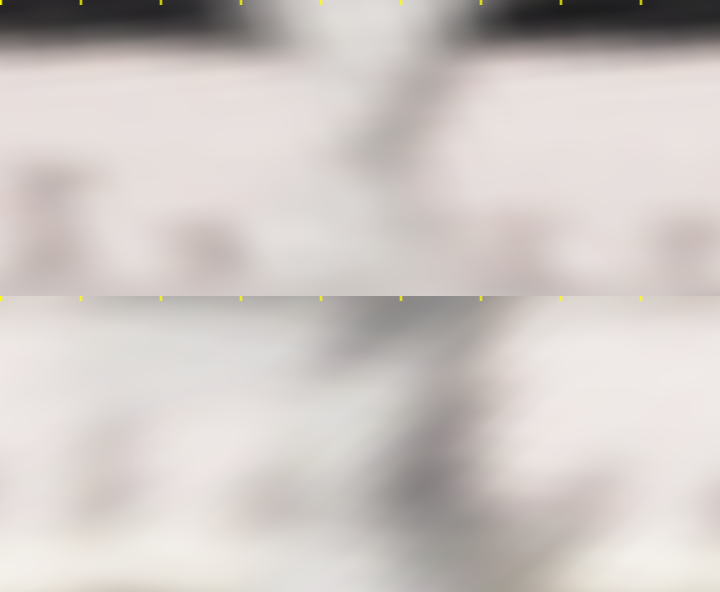

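The tips are now aligned within about 1 mm: index tip ≈(375,165) in the upper panel, tongue tip meeting it at ≈(365,190). I'm releasing and leaving for the box.

>>> jog_arm(hand=[0.026, 0.032, 0.04, 0.046, 0.05], travel=[[0, 0, 0], [0, 0, 0], [0, 0, 0], [0, 0, 0], [0, 0, 0]], yaw=[0, 0, 0, 0, 0])

```text
time_s: 9.98
position: [0.4704, 0.26, 0.1595]
tool_rot: [[0.982, -0.19, 0.0], [-0.19, -0.982, 0.0], [-0.0, -0.0, -1.0]]
ft_force: [-0.1, 0.4, 0.6]
grip_width: 0.05
gripper_force: 0.0
```

>>> jog_arm(hand=[0.05, 0.05, 0.05, 0.05, 0.05], travel=[[0, 0, 0.01], [0, 0, 0.02], [0, 0, 0.025], [0, 0, 0.025], [0, 0, 0.02]], yaw=[0, 0, 0, 0, 0])

```text
time_s: 10.6
position: [0.4705, 0.2599, 0.2612]
tool_rot: [[0.982, -0.191, 0.001], [-0.191, -0.982, 0.0], [0.001, -0.001, -1.0]]
ft_force: [0.1, 0.2, -0.3]
grip_width: 0.0497
gripper_force: 0.0
```

>>> jog_arm(hand=[0.05, 0.05, 0.05, 0.05, 0.05], travel=[[0.0105, -0.0512, 0], [0.0105, -0.0512, 0], [0.0105, -0.0512, 0], [0.0105, -0.0512, 0], [0.0105, -0.0512, 0]], yaw=[0.0174, 0.0174, 0.0174, 0.0174, 0.0174])

```text
time_s: 11.22
position: [0.5231, 0.0022, 0.2603]
tool_rot: [[0.995, -0.104, 0.001], [-0.104, -0.995, -0.0], [0.001, 0.0, -1.0]]
ft_force: [1.8, 0.8, -0.6]
grip_width: 0.0497
gripper_force: 0.0
```

```bash
python3 m.py n
python3 - <<'E'
from rect import *
r={p:{n:rect(n,f"pics/{p}_{n[0]}.png").astype(np.float32) for n in("top","scene")} for p in"gkn"}
for ref in"gk":
  for n,rows,cols in(("top",(150,182),(125,180)),("top",(190,270),(180,270)),("scene",(170,230),(100,200))):
    T=r[ref][n][rows[0]:rows[1],cols[0]:cols[1]];m=cv2.matchTemplate(r["n"][n][rows[0]:rows[1]],T,cv2.TM_CCOEFF_NORMED)[0];k=int(m.argmax());a,b,c=m[k-1:k+2]
    print(ref,n,rows,(cols[0]-k-.5*(a-c)/(a-2*b+c))/4,b)
# stage yaw check: saturation/gray profile
np.set_printoptions(precision=0,suppress=True,linewidth=170)
# tongue in n vs 0 (unshaded both)
z=rect("top","pics/top0.png").astype(np.float32); d=(r["n"]["top"]-z).mean(2)
for y in range(90,181,10): print(y,cv2.GaussianBlur(d[y-3:y+4].mean(0)[None],(7,1),0)[0][108:190:4])
E
```

```text
g top (150, 182) -43.69304 0.8610718
g top (190, 270) 1.8366686 0.9858138
g scene (170, 230) 1.7421598 0.98943
k top (150, 182) -0.02868084 0.9893888
k top (190, 270) -0.024114111 0.99875385
k scene (170, 230) 0.057027347 0.9940202
90 [3. 3. 3. 2. 3. 3. 4. 3. 3. 4. 4. 3. 3. 3. 4. 5. 5. 5. 3. 2. 2.]
100 [3. 3. 3. 2. 2. 2. 2. 2. 3. 4. 4. 5. 4. 4. 5. 5. 5. 3. 3. 2. 3.]
110 [3. 3. 3. 3. 3. 3. 2. 2. 1. 2. 3. 5. 6. 6. 6. 6. 5. 4. 4. 3. 3.]
120 [ 2.  2.  2.  2.  2.  0. -1. -1. -0.  2.  6.  9. 10.  8.  5.  4.  3.  3.  3.  3.  3.]
130 [ 3.  3.  3.  3.  2.  0. -1. -1.  0.  3.  4.  1. -3. -7. -8. -7. -3.  1.  2.  3.  4.]
140 [  3.   3.   2.   1.  -0.  -1.  -1.  -0.   1.   2.   1.  -4. -12. -17. -17. -14.  -9.  -4.   1.   3.   4.]
150 [  4.   3.   2.   1.   0.  -0.   0.   3.   7.  11.  12.   7.  -4. -16. -21. -20. -16.  -9.  -2.   1.   3.]
160 [  4.   2.   1.  -0.  -0.  -1.  -0.   4.  12.  19.  23.  20.   9.  -7. -18. -21. -18. -13.  -5.  -0.   2.]
170 [  3.   2.  -0.  -1.  -2.  -3.  -4.  -1.   6.  14.  20.  20.  13.   1. -11. -16. -16. -13.  -7.  -2.   2.]
180 [  4.   3.   1.  -1.  -3.  -4.  -4.  -3.   0.   3.   5.   6.   5.  -0.  -6. -11. -13. -12.  -8.  -3.   1.]
```

Release didn't disturb the carriage (shift <0.1 mm). Next is the rib.

>>> jog_arm(hand=[0.07, 0.07, 0.07, 0.07, 0.07], travel=[[0.0104, -0.0508, 0], [0.0104, -0.0508, 0], [0.0104, -0.0508, 0], [0.0104, -0.0508, 0], [0.0104, -0.0508, 0]], yaw=[0, 0, 0, 0, 0])

```text
time_s: 11.95
position: [0.5752, -0.2511, 0.2602]
tool_rot: [[0.995, -0.104, 0.001], [-0.104, -0.995, -0.0], [0.001, 0.0, -1.0]]
ft_force: [-0.1, -0.1, 0.3]
grip_width: 0.0699
gripper_force: 0.0
```

>>> jog_arm(hand=[0.07, 0.07, 0.07, 0.07, 0.06], travel=[[0, 0, -0.03], [0, 0, -0.03], [0, 0, -0.03], [0, 0, -0.02], [0, 0, -0.007]], yaw=[0, 0, 0, 0, 0])

```text
time_s: 12.58
position: [0.5749, -0.2494, 0.1419]
tool_rot: [[0.995, -0.104, -0.001], [-0.104, -0.995, 0.001], [-0.001, -0.001, -1.0]]
ft_force: [0.5, -0.4, 0.9]
grip_width: 0.0598
gripper_force: 0.0
```

>>> jog_arm(hand=[0.04, 0.025, 0.015, 0.008, 0.008], travel=[[0, 0, 0], [0, 0, 0], [0, 0, 0], [0, 0, 0], [0, 0, 0]], yaw=[0, 0, 0, 0, 0], grip_force=25)

```text
time_s: 13.2
position: [0.5753, -0.2505, 0.1435]
tool_rot: [[0.994, -0.105, 0.002], [-0.105, -0.994, -0.001], [0.002, 0.001, -1.0]]
ft_force: [-0.9, -1.5, 5.8]
grip_width: 0.0139
gripper_force: 26.6
```

>>> jog_arm(hand=[0.008, 0.008, 0.008, 0.008, 0.008], travel=[[0.0016, 0.015, 0.0005], [0.0022, 0.021, 0], [0.0022, 0.021, 0], [0.0022, 0.021, 0], [0.0005, 0.005, 0]], yaw=[0, 0, 0, 0, 0])

```text
time_s: 13.82
position: [0.5843, -0.1684, 0.1436]
tool_rot: [[0.995, -0.103, 0.002], [-0.103, -0.995, -0.008], [0.003, 0.008, -1.0]]
ft_force: [0.1, -29.8, 1.5]
grip_width: 0.0136
gripper_force: 27.1
```

>>> jog_arm(hand=[0.008, 0.02, 0.03, 0.04, 0.05], travel=[[0, 0, 0], [0, 0, 0], [0, 0, 0], [0, 0, 0], [0, 0, 0]], yaw=[0, 0, 0, 0, 0])

```text
time_s: 14.45
position: [0.5835, -0.1667, 0.1427]
tool_rot: [[0.995, -0.104, -0.001], [-0.104, -0.995, 0.0], [-0.001, -0.0, -1.0]]
ft_force: [-0.9, 0.4, -0.7]
grip_width: 0.0499
gripper_force: 0.0
```

>>> jog_arm(hand=[0.05, 0.05, 0.05, 0.03, 0.0], travel=[[0, 0, 0.02], [0, 0, 0.03], [0, 0, 0.03], [-0.005, -0.045, 0], [-0.004, -0.039, 0]], yaw=[0, 0, 0, 0, 0])

```text
time_s: 15.08
position: [0.5745, -0.2519, 0.2233]
tool_rot: [[0.995, -0.104, 0.0], [-0.104, -0.995, -0.0], [0.0, 0.0, -1.0]]
ft_force: [0.3, -0.1, -0.3]
grip_width: 0.014
gripper_force: 0.0
```

Run:
```python
from h import *
import cv2
t0=cv2.imread("pics/scene0.png")[:,:,::-1].astype(float); s=env.get_image("scene"); cv2.imwrite("pics/b1_s.png",s[:,:,::-1])
print(env.observe()["position"],env.observe()["grip_width"])
# grip rib = darkest pixels over box in scene image
for nm,im in(("0",t0),("now",s.astype(float))):
    g=im.mean(2); m=(g<45).astype(np.uint8); m[:, :75]=0; m[:,215:]=0; m[:225]=0; m[300:]=0
    n,l,stt,c=cv2.connectedComponentsWithStats(m); print(nm,[(stt[i].tolist(),c[i].round(1).tolist()) for i in range(1,n) if stt[i,4]>25])
print("expected rib", proj("scene",[[.5753,-.2505,.136],[.5838,-.1675,.136],[.5753,-.2505,.108]]))
```

```text
[ 0.57371291 -0.25652992  0.22268092] 0.006529674293138597
0 [([79, 225, 18, 10, 45], [86.9, 229.3]), ([96, 225, 25, 34, 236], [112.5, 240.3]), ([75, 233, 10, 10, 26], [79.0, 237.1]), ([201, 232, 13, 7, 27], [208.5, 234.6]), ([168, 288, 47, 12, 137], [193.5, 294.1])]
now [([160, 225, 14, 22, 184], [167.0, 235.0]), ([196, 225, 9, 10, 36], [200.1, 229.0]), ([172, 288, 43, 12, 121], [194.4, 294.0])]
expected rib [[116.79293672 241.7847637 ]
 [167.66938259 230.80646699]
 [118.7682167  255.68982178]]
```

Run:
```python
from h import *
import cv2
p=np.mean([ray("top",B(*q),.119) for q in((300,182),(430,190),(412,368),(285,355))],0);print("plate",p)
im=cv2.imread("pics/b1_s.png")
for q in([.5745,-.2525,.110],p-[0,0,.009]):
    u=proj("scene",q)[0];print(u)
    for dx,dy in((.016,0),(-.016,0),(0,.016),(0,-.016)): print("  edge",proj("scene",np.array(q)+[dx,dy,0])[0].round(1))
g=im.mean(2)[232:272:2,90:150:3].astype(int);print(g)
```

```text
plate [ 0.57555034 -0.2529748   0.119     ]
[117.27414732 254.79424243]
  edge [120.1 260.3]
  edge [114.5 249.5]
  edge [126.9 252. ]
  edge [107.5 257.6]
[117.17064612 255.23330355]
  edge [120.  260.7]
  edge [114.4 249.9]
  edge [126.8 252.4]
  edge [107.4 258.1]
[[ 46  49  47  49  45  51  50  47  48  50  45  48  49  49  61  82 110 129
  132 131]
 [ 48  51  50  51  48  45  48  48  49  48  55  66  86 111 129 143 152 150
  133 129]
 [ 49  48  47  45  45  45  45  51  71  94 114 137 143 151 150 155 152 154
  132 130]
 [ 44  47  47  53  72 104 124 118 141 144 151 154 155 151 155 155 155 158
  141 132]
 [ 53  82  82 160 164 192 196 150 154 153 153 153 156 153 155 155 157 158
  150 134]
 [197 187 143 161 157 156 153 155 153 153 153 153 156 155 156 156 158 157
  152 168]
 [233 195 156 154 152 153 155 154 153 153 154 155 156 156 156 153 151 153
  152 194]
 [182 172 157 154 156 152 155 155 155 155 154 152 151 150 156 153 154 157
  157 178]
 [170 173 157 154 154 153 155 156 154 151 151 151 152 155 159 160 161 158
  159 165]
 [175 172 165 157 154 150 152 150 146 141 138 158 155 163 160 161 1
[... 168 characters left out ...]
 163 162
  163 159]
 [185 208 230 204 163 151 149 148 150 151 149 151  99  80 157 163 163 164
  163 186]
 [240 243 244 236 161  94 146 151 151 151 150 145  85  49 191 219 223 224
  227 240]
 [244 244 244 238 162  56 134 152 152 152 145 114  81  43 212 243 243 243
  242 243]
 [244 244 244 243 211  48 110 130 137 133 114  97  66  45 166 243 243 243
  242 240]
 [244 244 245 244 215  47  83 110 114 109  99  85  51  42 138 243 241 241
  238 236]
 [245 245 244 244 222  45  51  81  93  90  71  54  69 113 194 238 236 234
  229 218]
 [244 244 244 244 230  45  49  47  60  68 107 173 203 229 233 230 219 190
  182 173]
 [245 245 245 245 242  79  62 106 155 203 229 233 230 219 198 176 174 175
  175 177]]
```

>>> jog_arm(hand=[0, 0, 0, 0, 0], travel=[[0.0015, 0.003, -0.03], [0, 0, -0.03], [0, 0, -0.022], [0, 0, -0.008], [0, 0, 0]], yaw=[0, 0, 0, 0, 0])

```text
time_s: 15.75
position: [0.5762, -0.248, 0.133]
tool_rot: [[0.995, -0.104, -0.0], [-0.104, -0.995, 0.0], [-0.0, -0.0, -1.0]]
ft_force: [0.6, -0.7, 1.3]
grip_width: 0.0003
gripper_force: 0.0
```

>>> jog_arm(hand=[0, 0, 0, 0, 0], travel=[[0, 0, -0.004], [0, 0, -0.003], [0, 0, -0.003], [0, 0, -0.002], [0, 0, 0]], yaw=[0, 0, 0, 0, 0])

```text
time_s: 16.38
position: [0.5763, -0.2482, 0.1213]
tool_rot: [[0.995, -0.105, 0.001], [-0.105, -0.995, -0.0], [0.001, 0.0, -1.0]]
ft_force: [-0.5, 1.0, 4.8]
grip_width: -0.0002
gripper_force: 2.3
```

>>> jog_arm(hand=[0, 0, 0, 0, 0], travel=[[0, 0, -0.001], [0, 0, -0.001], [0, 0, -0.001], [0, 0, 0], [0, 0, 0]], yaw=[0, 0, 0, 0, 0])

```text
time_s: 17.0
position: [0.5764, -0.2482, 0.1208]
tool_rot: [[0.995, -0.104, 0.002], [-0.104, -0.995, -0.002], [0.003, 0.002, -1.0]]
ft_force: [-5.4, 3.0, 20.9]
grip_width: 0.0003
gripper_force: 10.6
```

>>> jog_arm(hand=[0, 0, 0.02, 0.05, 0.06], travel=[[0, 0, 0.015], [0, 0, 0.045], [0, 0, 0.045], [0.004, 0.04, 0], [0.004, 0.04, 0]], yaw=[0, 0, 0, 0, 0])

```text
time_s: 17.62
position: [0.5839, -0.1673, 0.223]
tool_rot: [[0.994, -0.106, -0.0], [-0.106, -0.994, 0.0], [-0.0, -0.0, -1.0]]
ft_force: [0.8, 0.5, 1.2]
grip_width: 0.0546
gripper_force: 0.0
```

>>> jog_arm(hand=[0.06, 0.06, 0.06, 0.06, 0.06], travel=[[0, 0, 0], [0, 0, -0.03], [0, 0, -0.03], [0, 0, -0.02], [0, 0, 0]], yaw=[0, 0, 0, 0, 0])

```text
time_s: 18.25
position: [0.5834, -0.1686, 0.1413]
tool_rot: [[0.994, -0.105, -0.004], [-0.105, -0.994, 0.002], [-0.004, -0.001, -1.0]]
ft_force: [-0.3, 0.1, 1.1]
grip_width: 0.0604
gripper_force: 0.0
```

>>> jog_arm(hand=[0.04, 0.025, 0.015, 0.008, 0.008], travel=[[0, 0, 0], [0, 0, 0], [0, 0, 0], [0, 0, 0], [0, 0, 0]], yaw=[0, 0, 0, 0, 0])

```text
time_s: 18.88
position: [0.5843, -0.1687, 0.1437]
tool_rot: [[0.994, -0.105, 0.001], [-0.105, -0.994, -0.001], [0.001, 0.001, -1.0]]
ft_force: [-2.2, -4.4, 5.6]
grip_width: 0.0137
gripper_force: 28.7
```

>>> jog_arm(hand=[0.008, 0.008, 0.008, 0.008, 0.008], travel=[[-0.0021, -0.02, 0.0005], [-0.0023, -0.022, 0], [-0.0023, -0.022, 0], [-0.0016, -0.015, 0], [-0.0004, -0.004, 0]], yaw=[0, 0, 0, 0, 0])

```text
time_s: 19.5
position: [0.575, -0.2532, 0.1437]
tool_rot: [[0.994, -0.106, 0.0], [-0.106, -0.994, 0.0], [0.0, -0.0, -1.0]]
ft_force: [-1.0, 2.5, 6.3]
grip_width: 0.0136
gripper_force: 28.8
```

>>> jog_arm(hand=[0.008, 0.008, 0.008, 0.008, 0.008], travel=[[-0.0002, -0.002, 0], [-0.0001, -0.0015, 0], [-0.0001, -0.0015, 0], [0, 0, 0], [0, 0, 0]], yaw=[0, 0, 0, 0, 0])

```text
time_s: 20.12
position: [0.575, -0.2536, 0.1437]
tool_rot: [[0.995, -0.104, -0.0], [-0.104, -0.995, 0.007], [-0.001, -0.007, -1.0]]
ft_force: [0.8, 19.9, 9.6]
grip_width: 0.0134
gripper_force: 29.4
```

>>> jog_arm(hand=[0.02, 0.03, 0.04, 0.045, 0.045], travel=[[0, 0, 0], [0, 0, 0], [0, 0, 0], [0, 0.002, 0], [0, 0.002, 0]], yaw=[0, 0, 0, 0, 0])

```text
time_s: 20.75
position: [0.575, -0.2521, 0.1434]
tool_rot: [[0.995, -0.105, -0.0], [-0.105, -0.995, 0.0], [-0.0, 0.0, -1.0]]
ft_force: [0.2, -0.6, 0.2]
grip_width: 0.0453
gripper_force: 0.0
```

>>> jog_arm(hand=[0.045, 0.045, 0.045, 0.045, 0.045], travel=[[0, 0, 0.02], [0, 0, 0.03], [0, 0, 0.04], [0, 0, 0.03], [0, 0, 0]], yaw=[0, 0, 0, 0, 0])

```text
time_s: 21.38
position: [0.5756, -0.2523, 0.2658]
tool_rot: [[0.995, -0.104, 0.004], [-0.104, -0.995, -0.003], [0.004, 0.002, -1.0]]
ft_force: [-0.5, 0.4, -0.0]
grip_width: 0.0452
gripper_force: 0.0
```

>>> jog_arm(hand=[0.045, 0.045, 0.045, 0.045, 0.045], travel=[[-0.05, -0.04, 0], [-0.05, -0.04, 0], [-0.05, -0.04, 0], [-0.04, -0.03, 0], [0, 0, 0]], yaw=[0, 0, 0, 0, 0])

```text
time_s: 22.0
position: [0.3862, -0.4007, 0.2622]
tool_rot: [[0.994, -0.109, -0.001], [-0.109, -0.994, 0.002], [-0.002, -0.001, -1.0]]
ft_force: [0.7, 0.6, -0.5]
grip_width: 0.0455
gripper_force: 0.0
```

```bash
python3 m.py z
python3 - <<'E'
from rect import *
def m(f0,f1,y,x,pad=25):
    a,b=cv2.imread(f0).astype(np.float32),cv2.imread(f1).astype(np.float32)
    T=a[y[0]:y[1],x[0]:x[1]]; M=cv2.matchTemplate(b[y[0]-pad:y[1]+pad,x[0]-pad:x[1]+pad],T,cv2.TM_CCOEFF_NORMED); k=np.unravel_index(M.argmax(),M.shape)
    def sp(v): return .5*(v[0]-v[2])/(v[0]-2*v[1]+v[2])
    return k[1]-pad+sp(M[k[0],k[1]-1:k[1]+2]),k[0]-pad+sp(M[k[0]-1:k[0]+2,k[1]]),M.max()
print("cover top",m("pics/top0.png","pics/z_t.png",(150,200),(344,386)))
print("cover scene",m("pics/scene0.png","pics/z_s.png",(232,272),(90,140)))
print("carriage k->z",m("pics/k_s.png","pics/z_s.png",(190,235),(318,352)))
print("beaker",m("pics/top0.png","pics/z_t.png",(246,280),(238,272)),"rod",m("pics/top0.png","pics/z_t.png",(150,216),(238,256)))
print(env.observe()["position"],env.observe()["ft_force"])
E
```

```text
cover top (np.float64(-0.000995451700873673), np.float64(-0.014971980825066566), np.float32(0.9998465))
cover scene (np.float64(-0.0041875033639371395), np.float64(0.017196323722600937), np.float32(0.9990691))
carriage k->z (np.float64(-0.002478495240211487), np.float64(-0.0029783565551042557), np.float32(0.9985286))
beaker (np.float64(-0.00645834393799305), np.float64(-0.0029373166617006063), np.float32(0.9994748)) rod (np.float64(-0.0010457555763423443), np.float64(-0.0007993575418367982), np.float32(0.999362))
[ 0.38849951 -0.39895365  0.26254342] [0.97621398 0.23950376 0.64981576]
```

```bash
python3 -c "
from rig import env
print(env.close_job())"
```

```text
the job is handed in; nothing more can be done
None
```

I cranked the carriage to the index (about 1 mm off at most, judged from the camera images) and let go. I then slid the cover aside, pressed the record button to its stop and slid the cover fully home. The carriage held, and the beaker and rod were not moved. The job was handed in at about 22 s; the hand-in did not report a verdict.

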